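# Pack the signing kit into its foam tray

## Task

The signing is over: pack the kit back into its foam tray, each of the four pieces standing flat on the bottom of the cut-out with its own outline. Put both low pieces (ink-pad tin and card reader) in before either tall one (ink bottle and self-inking stamp), so nothing tall is in the way while you reach in. Keep the ink bottle upright all the while, and leave the pen cup and the packaged claw glove where they are.

Things in the scene. Friction and masses are not known exactly. Their poses are not given: they have to be found in the camera images.
- tin: Closed ink-pad tin, low: blue lid, bare steel base; 82 mm (its x) by 56 mm (its y) by 26 mm tall, about 140 g. Origin: centre of its underside; z up. In its cut-out its upper 16 mm stand clear of the foam, so grip it there, across the 56 mm. Either way round fits.
- reader: Card payment reader, low: white, square, with dark screen and small keys on top; 60 by 60 by 25 mm tall, about 110 g. Origin: centre of its underside; z up, x and y parallel to its sides. In its cut-out its upper 15 mm stand clear of the foam. Any of the four ways round fits.
- ink: Violet stamp-ink bottle with paper label and white cap, tall: round, standing, body 42 mm in diameter up to 64 mm, then a shoulder and a 25 mm wide cap up to 96 mm; about 100 g. Origin: centre of its underside; z up.
- stamp: Self-inking stamp, tall, standing: grey foot 70 mm (its x) by 34 mm (its y), black waist, red push cap 68 by 32 mm between heights 50 and 90 mm with a white label on top; rigid; about 150 g. Origin: centre of its underside; z up. Grip it by the red cap across the 32 mm. Either way round fits.
- tin_foam: Fixed dark grey foam block 114 by 114 by 24 mm, origin at the centre of its underside, z up. In its middle the cut-out for the tin: a rectangle 96 mm (its x) by 70 mm (its y), yellow bottom 14 mm above the origin, rim 24 mm above it (10 mm deep). All four cut-outs are centred, equally deep and 7 mm wider than their piece on every side.
- reader_foam: The same kind of foam block with the cut-out for the card reader: a square of 74 by 74 mm, sides parallel to its x and y. The four blocks fill a low black tray, 240 by 240 mm, two by two in any arrangement, centres 115 mm apart, all at the tray's yaw; the tray rim is 32 mm above the table, 4 mm above the foam.
- ink_foam: The same kind of foam block with the cut-out for the ink bottle: a circle 56 mm in diameter.
- stamp_foam: The same kind of foam block with the cut-out for the stamp: a slim rectangle 48 mm (its x) by 84 mm (its y), so the stamp's long side goes along the block's y.
- pencup: Bystander: dark round pen cup full of markers, 76 mm in diameter, 150 mm tall with the markers; stands beyond the kit. Origin: centre of its underside. Not to be moved.
- blister: Bystander: packaged collectible claw glove, a red and black card 140 mm (its x) by 220 mm (its y) lying flat with a clear blister, 33 mm tall; lies beyond the tray. Origin: centre of its underside. Not to be moved.
There are look-alikes about, which are no part of the job. Leave any purple look-alike of the tin_foam alone. What is shaped like the stamp_foam but purple is not meant.

How it is judged:
By the outcome, as a careful person would: the job done as asked, in the order asked, and still so for the second after the job is handed in, with the robot touching nothing.
It also fails if it takes over 112 s, if anything falls off the work surface, if the arm or the gripper's body presses on something with over 40 N, if the wrist force passes 120 N, or if a joint passes its speed limit or range.

## Robot

A 7-joint arm with a two-finger parallel gripper is mounted at the origin on the work surface. World frame = base frame: x ahead of the robot, y to its left, z up, the work surface at z = 0. Lengths are in m, angles in rad, forces in N, time in s.
With the tool pointing down it reaches from about 0.35 to 0.9 m from the base axis. Payload 7.2 kg.
Tool frame: the origin (TCP) lies where the fingers leave the gripper's body, on its centre line; the fingertips stand 73 mm ahead of it and the grasp point (between the pads) lies 54 mm ahead of it (grip_depth is the distance from the TCP to the grasp point, in m); x points along the fingers, z is the direction in which the jaws open and shut, and the axes are right-handed (so a half turn about x gives the same grasp; the last joint's range is limited). The gripper opens to 85 mm and grips with 20 to 120 N. Pads are 22 mm wide; open, the fingers measure 114 mm over their backs; the gripper's body (76 mm by 85 mm) begins 54 mm behind the grasp point. The pads swing forward as they close: fully open they stand 13 mm farther back than shut.
Start: joints at [1.169, 0.411, -0.013, 1.596, 0.006, 1.134, -0.082], TCP at [0.205, -0.591, 0.304] pointing down, gripper open.
Joint ranges: [-2.95, 2.95], [-0.29, 1.99], [-1.47, 1.44], [0.14, 2.54], [-1.03, 4.17], [0.13, 1.85], [-2.86, 2.86]. Speed limits (rad/s): [2.39, 2.39, 3.01, 3.01, 3.14, 3.14, 3.14].

## Interface

Orientations are given as a unit quaternion [x, y, z, w].
In Python, from station import read_state, read_camera, camera_model, sign_off, trace, grip_depth gives the robot as it stands.
- The arm moves only by the shell command python3 -m crank 'ROWS' [OPENING] [FORCE]. ROWS is JSON, a list of rows, each a list of 2 entries, a list of its own where there are three numbers: the shift along the tool's x, y, z in mm, then the turn, a rotation vector about the tool's x, y, z in degrees. In form: [[[tx, ty, tz], [rx, ry, rz]], ...]. A call has 1 to 8 rows; each row shifts and turns the pose as measured when the row begins, along the tool's axes as they then stand; what a row does not reach is not made up. A row lasts 1/8 s, in which the tool goes at most 62.5 mm and 10.7 degrees, less where a joint would pass 70% of its speed; a pose out of reach is approached as far as the arm can. A call is refused whole if a number of a shift passes 62.5 or a number of a turn 10.7, either way. A call with a gripper value outside its range is refused whole. OPENING is the finger opening in mm, from 0 to 85.4, set as the call begins (- or left out, the last holds). The fingers move at their own pace and stop on an object; FORCE is the grip in N (left out, the last holds). Time passes only in rows, so rows that do not move let the fingers close. It gives the time, the measured TCP pose, the force and the opening at its end, in the units of the state.
- read_state(): the state, without advancing time (a new reading comes with each control period).
- read_camera(name): name is "side" or "top" or "wrist"; returns the picture (480x640x3 uint8, red, green, blue); there is no depth.
- camera_model(name): a dict with "mtx" (3x3 intrinsics, pixels), "world_from_camera" (4x4, takes a point from camera to world coordinates); the wrist camera has in their place "T_tool_cam" (4x4, takes a point from camera to tool coordinates, whose origin is the TCP and whose axes are the tool frame's). Camera axes: x right, y down, z forward; pixel columns grow to the right and rows downward; lengths in m; the calibration is good to about 2 mm. A picture is of the moment at which its call begins: read the wrist's pose just before it. camera_model takes no time and is no camera call.
- sign_off(): hands the job in, once; it reports no verdict.
Trained networks look in the newest picture that a camera, given by its name, has taken for a name from the list of things; names that differ only in an ending like _2 or _b are one class to them, and where a whole thing is asked for, a point or a joint stands for the part that bears it (a point fixed in the world has none). Each returns a list of dicts, best first, with "score" (0 to 1); they miss things now and then, are a little off and sometimes report something else, mostly with a low value. They report only what shows in the picture. A call takes as long as a camera call. They do not tell look-alikes from the thing itself.
- trace(thing, camera): "region" (480x640 bool, what is visible of it) and "bbox" ([left, top, width, height] in pixels, round what is visible of it).
The state is a dict: "time_s": time; "joint_pos": joint angles; "qd": joint speeds; "tau": joint torques, N m; "tcp_pos": TCP position; "tcp_rot": TCP orientation; "ft_force": force on the tool from outside, world axes, zero at the start; "torque": the same for the moment, N m; "gripper_width": opening from 0.0 (shut) to 1.0 (fully open).
Only numpy, scipy, OpenCV 4.12 (cv2) and the standard library are available. Lean on these libraries where they do the work, as an engineer would, in place of code of your own. Each camera call takes 0.05 s, during which the arm holds its last target. There are 200 camera calls.

## Working session

There is one attempt and no reset: what is moved stays moved. The work goes in short steps, Python scripts to look and compute and a shell command to move; the robot and the scene stay as the last step left them, time stands still between calls to the robot, and variables do not carry over. Pictures are saved under pics/ and viewed, about 12 in all and at most 16, crops included, and the job is handed in when it is done.

```bash
ls; mkdir -p pics; cat > h.py <<'E'
import numpy as np, cv2
from station import *
from scipy.spatial.transform import Rotation as R
def save(img,n): cv2.imwrite(f'pics/{n}.png',cv2.cvtColor(img,cv2.COLOR_RGB2BGR))
def cam(name):
    m=camera_model(name); K=np.array(m['mtx'])
    if 'world_from_camera' in m: T=np.array(m['world_from_camera'])
    else:
        s=read_state(); W=np.eye(4); W[:3,:3]=R.from_quat(s['tcp_rot']).as_matrix(); W[:3,3]=s['tcp_pos']
        T=W@np.array(m['T_tool_cam'])
    return K,T
def back(KT,uv,z):
    K,T=KT; uv=np.atleast_2d(np.array(uv,float))
    d=np.c_[uv,np.ones(len(uv))]@np.linalg.inv(K).T@T[:3,:3].T
    o=T[:3,3]; return o+d*((z-o[2])/d[:,2])[:,None]
def proj(KT,P):
    K,T=KT; p=(np.atleast_2d(P)-T[:3,3])@T[:3,:3]@K.T; return p[:,:2]/p[:,2:]
E
python3 - <<'E'
from h import *
s=read_state(); print(s['time_s'],s['tcp_pos'],s['tcp_rot'],s['gripper_width'],grip_depth)
for n in ['top','side','wrist']:
    K,T=cam(n); print(n,K.round(1).tolist(),T.round(3).tolist())
print(np.round(camera_model('wrist')['T_tool_cam'],3).tolist())
save(read_camera('top'),'top0'); save(read_camera('side'),'side0')
for t in ['tin','reader','ink','stamp','tin_foam','reader_foam','ink_foam','stamp_foam','pencup','blister']:
    print(t,[(round(r['score'],2),np.round(r['bbox']).tolist()) for r in trace(t,'top')])
E
```

```text
pics
0.0 [ 0.20462678 -0.59013952  0.30302713] [ 0.4102802   0.57663008 -0.40966576  0.57562303] 1.0002239853240433 0.0539
top [[538.3, 0.0, 318.3], [0.0, 538.3, 235.0], [0.0, 0.0, 1.0]] [[-0.023, -0.991, 0.132, 0.379], [-1.0, 0.022, -0.01, -0.005], [0.007, -0.133, -0.991, 1.17], [0.0, 0.0, 0.0, 1.0]]
side [[535.7, 0.0, 325.0], [0.0, 535.7, 243.7], [0.0, 0.0, 1.0]] [[-0.925, -0.286, 0.252, 0.254], [-0.38, 0.659, -0.649, 0.726], [0.02, -0.696, -0.718, 0.839], [0.0, 0.0, 0.0, 1.0]]
wrist [[384.4, 0.0, 319.8], [0.0, 384.4, 242.9], [0.0, 0.0, 1.0]] [[0.328, -0.91, -0.254, 0.27], [-0.945, -0.316, -0.086, -0.568], [-0.002, 0.268, -0.963, 0.374], [0.0, 0.0, 0.0, 1.0]]
[[-0.0, -0.268, 0.963, -0.071], [0.0, -0.963, -0.268, 0.069], [1.0, 0.0, 0.0, 0.0], [0.0, 0.0, 0.0, 1.0]]
tin [(0.64, [429.0, 262.0, 36.0, 39.0])]
reader [(0.6, [363.0, 200.0, 30.0, 32.0]), (0.23, [440.0, 188.0, 25.0, 25.0])]
ink [(0.92, [440.0, 190.0, 24.0, 27.0])]
stamp [(0.78, [378.0, 262.0, 21.0, 34.0])]
tin_foam [(0.83, [330.0, 86.0, 53.0, 52.0]), (0.79, [138.0, 352.0, 66.0, 65.0]), (0.68, [218.0, 198.0, 63.0, 56.0])]
reader_foam [(0.71, [155.0, 242.0, 66.0, 58.0])]
ink_foam [(0.88, [166.0, 187.0, 58.0, 62.0])]
stamp_foam [(0.93, [411.0, 338.0, 67.0, 65.0]), (0.77, [210.0, 248.0, 58.0, 62.0])]
pencup [(0.92, [410.0, 97.0, 48.0, 55.0])]
blister [(0.95, [201.0, 103.0, 100.0, 63.0])]
```

View pics/top0.png

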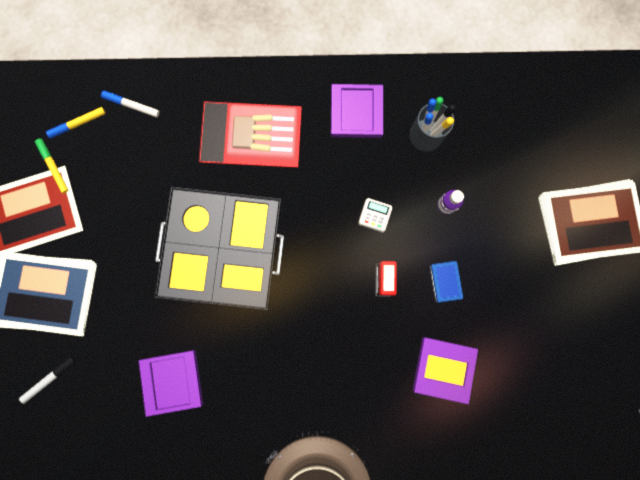

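View pics/side0.png

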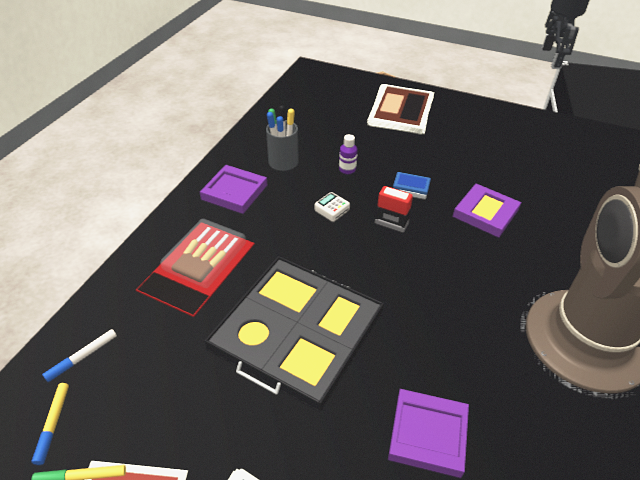

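Candidates for tin_foam are the purple blocks at (356,110) and (170,384), and the grey tray block at (249,225). For stamp_foam they are the purple block at (446,371) and the grey tray block at (243,277). The grey ones in the tray fit the description. I'll confirm this in an enlarged crop and compute poses.

```bash
cat > m1.py <<'E'
from h import *
img=cv2.cvtColor(cv2.imread('pics/top0.png'),cv2.COLOR_BGR2RGB)
hsv=cv2.cvtColor(img,cv2.COLOR_RGB2HSV); C=cam('top')
def fit(n,box,mask,z):
    x,y,w,h=box; m=np.zeros(mask.shape,np.uint8); m[y:y+h,x:x+w]=mask[y:y+h,x:x+w]
    v,u=np.nonzero(m); 
    P=back(C,np.c_[u,v],z)[:,:2]
    (c,s,a)=cv2.minAreaRect((P*1000).astype(np.float32)); 
    print(n,'c',np.round(c,0),'size',np.round(s,0),'ang of first side',round(a,1),'mean',(P.mean(0)*1000).round(0),len(u))
H,S,V=[hsv[...,i].astype(int) for i in range(3)]
yel=(H>22)&(H<38)&(S>90)&(V>120)
for n,b in dict(ink_foam=(170,190,55,55),tin_foam=(222,190,60,65),reader_foam=(160,242,58,60),stamp_foam=(214,245,60,60)).items(): fit(n,b,yel,.018)
fit('tin',(422,255,50,55),(H>100)&(H<125)&(S>120)&(V>60),.026)
fit('reader',(355,192,45,48),(V>90),.02)
fit('stampred',(370,255,40,50),(((H<10)|(H>170))&(S>120)&(V>80))|(V>150),.08)
fit('ink cap',(435,183,40,40),(S<70)&(V>130),.096)
tray=np.isin(0,1)
crop=cv2.resize(img[180:315,150:290],None,fx=4,fy=4,interpolation=cv2.INTER_CUBIC)
save(crop,'crop1')
E
python3 m1.py
```

```text
ink_foam c [575. 248.] size [55. 54.] ang of first side 0.2 mean [575. 247.] 536
tin_foam c [560. 133.] size [72. 98.] ang of first side 82.4 mean [560. 133.] 1492
reader_foam c [461. 262.] size [73. 75.] ang of first side 82.8 mean [461. 262.] 1208
stamp_foam c [470. 145.] size [85. 98.] ang of first side 82.4 mean [451. 147.] 988
tin c [ 428. -288.] size [84. 58.] ang of first side 6.6 mean [ 427. -288.] 1070
reader c [ 575. -141.] size [63. 64.] ang of first side 70.1 mean [ 575. -141.] 837
stampred c [ 435. -152.] size [39. 71.] ang of first side 87.6 mean [ 435. -154.] 633
ink cap c [ 588. -288.] size [39. 53.] ang of first side 7.6 mean [ 594. -295.] 179
```

View pics/crop1.png

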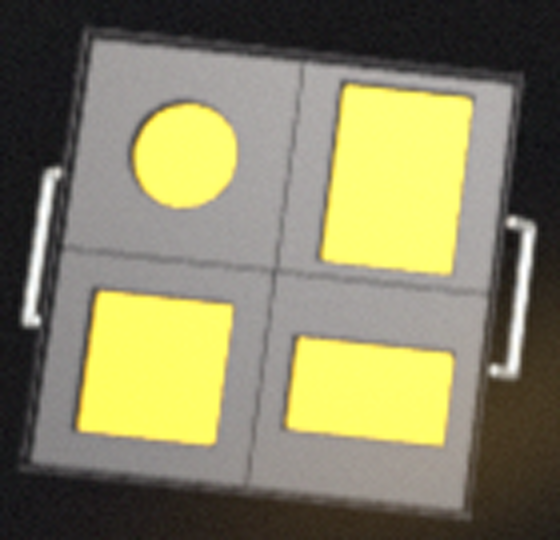

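The crop confirms the tray: ink circle (185,155), tin rectangle (398,178), reader square (155,367) and slim stamp rectangle (370,390), all in grey foam with yellow bottoms. Next I go above the tin and look.

```bash
cat > go.py <<'E'
import sys; from h import *
x,y,z,a=map(float,sys.argv[1:5])  # mm mm mm(TCP) deg jaw yaw
s=read_state(); Rc=R.from_quat(s['tcp_rot']).as_matrix()
zt=np.array([np.cos(np.radians(a)),np.sin(np.radians(a)),0]); xt=np.array([0,0,-1.]); Rt=np.c_[xt,np.cross(zt,xt),zt]
rv=np.degrees(R.from_matrix(Rc.T@Rt).as_rotvec()); d=np.array([x,y,z])-np.array(s['tcp_pos'])*1000
print('t',round(s['time_s'],2),'tcp',(np.array(s['tcp_pos'])*1000).round(1),'jaw',round(np.degrees(np.arctan2(Rc[1,2],Rc[0,2])),1),'j7',round(s['joint_pos'][6],2),'w',round(s['gripper_width'],3),'F',np.round(s['ft_force'],1))
print('shift now',(Rc.T@d).round(1),'turn',rv.round(1),'shift after turn',(Rt.T@d).round(1))
E
python3 go.py 428 -288 280 -83.4
```

```text
t 0.6 tcp [ 204.8 -590.5  303.9] jaw -70.9 j7 -0.08 w 0.999 F [ 0.  -0.5  0.1]
shift now [  23.9  310.  -212.6] turn [12.5 -0.  -0. ] shift after turn [  23.9  256.5 -274.8]
```

```bash
python3 -m crank '[[[0,0,0],[6.3,0,0]],[[0,0,0],[6.2,0,0]],[[4,42,-45],[0,0,0]],[[4,42,-45],[0,0,0]],[[4,42,-45],[0,0,0]],[[4,42,-45],[0,0,0]],[[4,42,-45],[0,0,0]],[[4,42,-45],[0,0,0]]]' 85; python3 go.py 428 -288 280 -83.4
```

```text
time_s: 1.6
tcp_pos: [0.4276, -0.2946, 0.2797]
tcp_rot: [0.474, 0.522, -0.476, 0.525]
ft_force: [1.7, -0.4, 0.3]
gripper_width: 0.996
t 1.6 tcp [ 427.6 -294.6  279.7] jaw -84.4 j7 -1.01 w 0.996 F [ 1.7 -0.4  0.3]
shift now [-0.3  1.  -6.6] turn [-1.   0.3 -0.1] shift after turn [-0.3  1.1 -6.6]
```

Very accurate tracking. Wrist look at the tin.

```bash
cat > look.py <<'E'
import sys; from h import *
n=sys.argv[1]; C=cam('wrist'); img=read_camera('wrist'); save(img,n)
import pickle; pickle.dump(C,open('pics/C.pkl','wb'))
for a in sys.argv[2:]:
    t,z=a.split(':'); z=float(z)
    for r in trace(t,'wrist')[:2]:
        v,u=np.nonzero(r['region']); P=back(C,np.c_[u,v],z/1000)[:,:2]*1000
        c,s,ang=cv2.minAreaRect(P.astype(np.float32)); print(t,round(r['score'],2),r['bbox'],'c',np.round(c,1),'size',np.round(s,1),'ang first',round(ang,1),'mean',P.mean(0).round(1))
        if n[-1]=='r': pass
E
python3 look.py w1 tin:26
```

```text
tin 0.77 [275.2, 171.1, 65.6, 94.3] c [ 429.3 -286.1] size [82.5 55.8] ang first 6.4 mean [ 430.4 -286. ]
```

View pics/w1.png

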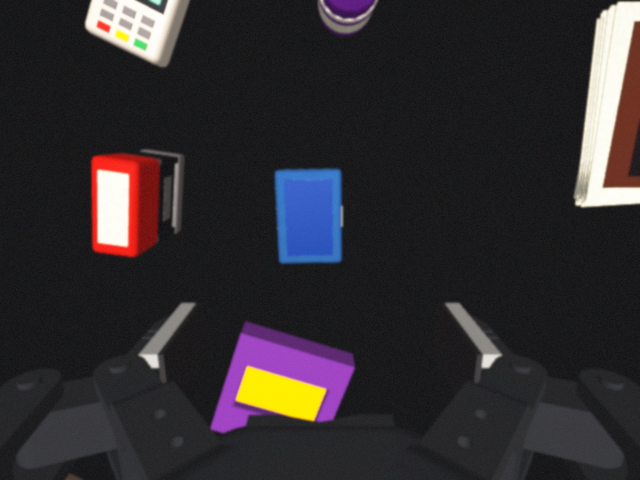

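Tin at (275–342,169–264), angle agrees with top view; open fingertips are ≈60 mm ahead of TCP. Moving down to grip.

```bash
python3 -m crank '[[[10,1,-8],[0.8,0.3,0]],[[45,0,0],[0,0,0]],[[45,0,0],[0,0,0]],[[45,0,0],[0,0,0]],[[40,0,0],[0,0,0]]]' 80; python3 go.py 429 -286 80 -83.6
```

```text
time_s: 2.33
tcp_pos: [0.4317, -0.2833, 0.0914]
tcp_rot: [0.48, 0.519, -0.476, 0.524]
ft_force: [0.6, 0.1, 0.6]
gripper_width: 0.94
t 2.33 tcp [ 431.7 -283.3   91.4] jaw -85.1 j7 -1.09 w 0.94 F [0.6 0.1 0.6]
shift now [11.3 -3.   2.4] turn [-1.5  0.1 -0.5] shift after turn [11.4 -3.   2.3]
```

```bash
python3 -m crank '[[[11,-3,2],[-1.2,0,-0.4]],[[0,0,0],[0,0,0]]]'; python3 go.py 429 -286 80 -83.6; python3 -m crank '[[[0,0,0],[0,0,0]],[[0,0,0],[0,0,0]],[[0,0,0],[0,0,0]],[[0,0,0],[0,0,0]],[[0,0,0],[0,0,0]],[[0,0,0],[0,0,0]]]' 40 40; python3 go.py 429 -286 80 -83.6
```

```text
time_s: 2.58
tcp_pos: [0.4261, -0.2858, 0.0775]
tcp_rot: [0.472, 0.527, -0.473, 0.524]
ft_force: [0.3, -0.6, -0.1]
gripper_width: 0.937
t 2.58 tcp [ 426.1 -285.8   77.5] jaw -83.9 j7 -1.08 w 0.937 F [ 0.3 -0.6 -0.1]
shift now [-2.5  2.8  0.5] turn [-0.3 -0.1  0.2] shift after turn [-2.5  2.8  0.5]
time_s: 3.32
tcp_pos: [0.428, -0.2873, 0.0819]
tcp_rot: [0.473, 0.524, -0.473, 0.527]
ft_force: [-0.7, 0.1, -1.2]
gripper_width: 0.646
t 3.33 tcp [ 428.  -287.3   81.9] jaw -84.0 j7 -1.08 w 0.646 F [-0.7  0.1 -1.2]
shift now [ 1.9  1.1 -1.2] turn [-0.4  0.1 -0.1] shift after turn [ 1.9  1.2 -1.2]
```

Gripped (≈55 mm). Lift and turn, then travel.

```bash
python3 -m crank '[[[-50,0,0],[0,0,0]],[[-55,0,0],[0,0,0]],[[-55,0,0],[0,0,0]],[[0,0,0],[7,0,0]],[[0,0,0],[7,0,0]]]'; python3 go.py 560 133 230 -97.6
```

```text
time_s: 3.95
tcp_pos: [0.4272, -0.2866, 0.2463]
tcp_rot: [0.535, 0.462, -0.535, 0.463]
ft_force: [0.2, 0.4, -1.4]
gripper_width: 0.644
t 3.95 tcp [ 427.2 -286.6  246.3] jaw -98.4 j7 -1.26 w 0.644 F [ 0.2  0.4 -1.4]
shift now [  16.1   70.4 -434.5] turn [-0.8  0.  -0.1] shift after turn [  16.3   76.1 -433.5]
```

```bash
python3 -m crank '[[[2,9,-54],[0,0,0]],[[2,9,-54],[0,0,0]],[[2,9,-54],[0,0,0]],[[2,9,-54],[0,0,0]],[[2,9,-54],[0,0,0]],[[2,9,-54],[0,0,0]],[[2,9,-54],[0,0,0]],[[2,9,-54],[0,0,0]]]'; python3 go.py 560 133 230 -97.6;  python3 look.py w2 tin:44 tin_foam:28 reader_foam:28
```

```text
time_s: 4.95
tcp_pos: [0.5665, 0.1361, 0.2293]
tcp_rot: [-0.538, -0.457, 0.539, -0.46]
ft_force: [0.6, -0.2, -2.0]
gripper_width: 0.648
t 4.95 tcp [566.5 136.1 229.3] jaw -99.1 j7 -2.18 w 0.648 F [ 0.6 -0.2 -2. ]
shift now [-0.7 -5.9  4.1] turn [-1.5  0.2 -0.2] shift after turn [-0.7 -6.   3.9]
tin 0.68 [240.9, 209.1, 160.5, 212.3] c [504.5 145.9] size [113.3 169.3] ang first 81.3 mean [512.4 144.6]
tin_foam 0.7 [240.6, 160.0, 161.8, 56.4] c [599.4 129.4] size [114.5  39.6] ang first 80.8 mean [601.1 128. ]
reader_foam 0.77 [104.2, 318.7, 143.9, 123.6] c [467.6 263.2] size [117.1 101.7] ang first 2.8 mean [489.5 274. ]
```

View pics/w2.png

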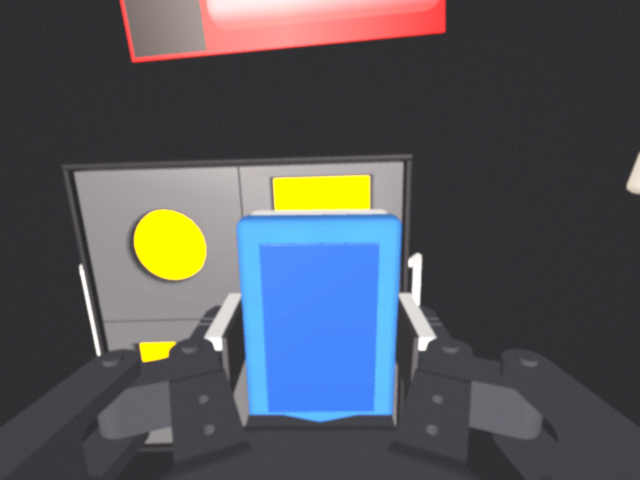

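```bash
python3 - <<'E'
from h import *; import pickle
C=pickle.load(open('pics/C.pkl','rb'))
p=lambda uv,z:(back(C,uv,z)[:,:2]*1000).round(1)
print('tray far corners',p([(63,165),(411,155)],.032).tolist())
print('tincut far bottom edge',p([(273,178),(370,175)],.018).tolist(), 'inkc',p([(171,245)],.018))
t=p([(240,217),(400,216)],.173); print('tin far edge',t.tolist(),t.mean(0))
img=cv2.imread('pics/w2.png'); hsv=cv2.cvtColor(img,cv2.COLOR_BGR2HSV)
m=((abs(hsv[...,0].astype(int)-30)<8)&(hsv[...,1]>120)).astype(np.uint8); m[:,:110]=0;m[300:]=0;m[:,220:]=0
v,u=np.nonzero(m);P=p(np.c_[u,v],.018); print(P.mean(0),cv2.minAreaRect(P.astype(np.float32)))
a=np.radians(-7.5); e=np.array([np.cos(a),np.sin(a)]); f=np.array([-e[1],e[0]])
c=np.array(p([(63,165),(411,155)],.032)).mean(0)-120*e; print('tray centre',c,'tin',c+57.5*(e-f),'ink',c+57.5*(e+f),'reader',c+57.5*(f-e),'stamp',c-57.5*(e+f))
E
```

```text
tray far corners [[643.9, 301.1], [612.6, 65.1]]
tincut far bottom edge [[611.2, 162.8], [602.1, 92.8]] inkc [[573.9 249.1]]
tin far edge [[612.7, 155.9], [604.4, 102.6]] [608.55 129.25]
[574.28182048 250.02591656] ((573.8228149414062, 250.0675811767578), (54.09537887573242, 54.999900817871094), 73.81055450439453)
tray centre [509.27661664 198.76314307] tin [558.77944011 134.24980748] ink [573.78995222 248.26596654] reader [459.77379316 263.27647865] stamp [444.76328105 149.26031959]
```

Tray estimate consistent (tin cut-out ≈(559,134), yaw −7.5°). Lowering.

```bash
python3 -m crank '[[[0,-6,4],[-1.4,0,0]],[[40,0,0],[0,0,0]],[[40,0,0],[0,0,0]],[[10,0,0],[0,0,0]]]'; python3 go.py 558 134 103 -97.6
```

```text
time_s: 5.65
tcp_pos: [0.5586, 0.1246, 0.1387]
tcp_rot: [-0.532, -0.462, 0.534, -0.468]
ft_force: [-0.1, -0.0, -1.1]
gripper_width: 0.642
t 5.65 tcp [558.6 124.6 138.7] jaw -97.8 j7 -2.19 w 0.642 F [-0.1 -0.  -1.1]
shift now [35.7 -2.1 -9.4] turn [-0.2  0.4 -0.3] shift after turn [35.7 -1.9 -9.2]
```

```bash
for i in 1 2 3; do python3 -m crank '[[[0,0,0],[0,0,0]]]' >/dev/null; python3 go.py 558 134 103 -97.6; done
```

```text
t 5.78 tcp [558.5 123.5 139. ] jaw -97.9 j7 -2.19 w 0.641 F [-0.1  0.2 -1.6]
shift now [ 35.9  -2.1 -10.6] turn [-0.3  0.4 -0.3] shift after turn [ 36.   -1.9 -10.4]
t 5.9 tcp [559.  123.1 140.3] jaw -97.9 j7 -2.19 w 0.648 F [ 0.6 -0.1 -0.7]
shift now [ 37.2  -2.7 -10.9] turn [-0.3  0.4 -0.3] shift after turn [ 37.3  -2.4 -10.7]
t 6.03 tcp [559.6 123.1 141.6] jaw -97.9 j7 -2.19 w 0.64 F [-0.   0.4 -0.5]
shift now [ 38.5  -3.4 -10.8] turn [-0.3  0.3 -0.4] shift after turn [ 38.6  -3.  -10.6]
```

```bash
python3 -m crank '[[[15,-2,-10],[0,0.3,-0.3]],[[0,0,0],[0,0,0]]]'; python3 go.py 558 134 103 -97.6; python3 look.py w3
```

```text
time_s: 6.28
tcp_pos: [0.5596, 0.1344, 0.1268]
tcp_rot: [0.534, 0.463, -0.532, 0.465]
ft_force: [-1.4, 0.8, -1.3]
gripper_width: 0.647
t 6.28 tcp [559.6 134.4 126.8] jaw -97.9 j7 -2.21 w 0.647 F [-1.4  0.8 -1.3]
shift now [23.8 -1.7  0.6] turn [-0.3 -0.  -0.2] shift after turn [23.8 -1.6  0.6]
```

View pics/w3.png

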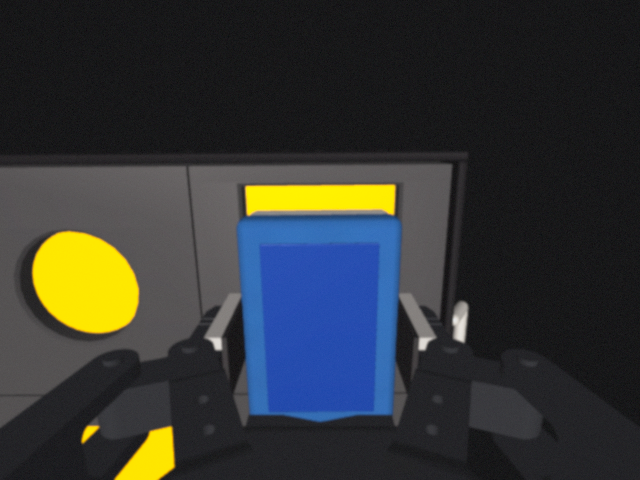

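```bash
python3 - <<'E'
from h import *; import pickle
C=pickle.load(open('pics/C.pkl','rb'))
p=lambda uv,z:(back(C,uv,z)[:,:2]*1000).round(1)
e=np.array([.9914,-.1305]);
A=p([(245,185),(394,184)],.018); B=p([(240,217),(400,216)],.071); D=p([(247,181),(397,182)],.028)
print(A.tolist(),A.mean(0)-48*e, D.mean(0)-48*e,B.tolist(),B.mean(0)-41*e)
E
```

```text
[[611.1, 162.7], [602.0, 93.9]] [558.9628 134.564 ] [561.2628 133.114 ] [[605.5, 155.4], [598.5, 102.0]] [561.3526 134.0505]
```

```bash
python3 -m crank '[[[12,-2,0],[0,0,0]],[[10,0,0],[0,0,0]],[[0,0,0],[0,0,0]]]'; python3 go.py 558 134 101 -97.6
```

```text
time_s: 6.7
tcp_pos: [0.5579, 0.1341, 0.1035]
tcp_rot: [0.534, 0.463, -0.532, 0.465]
ft_force: [-0.3, -0.6, -1.4]
gripper_width: 0.642
t 6.7 tcp [557.9 134.1 103.5] jaw -97.9 j7 -2.22 w 0.642 F [-0.3 -0.6 -1.4]
shift now [2.5 0.1 0.1] turn [-0.3 -0.  -0.3] shift after turn [2.5 0.1 0.1]
```

```bash
python3 -m crank '[[[2,0,0],[0,0,0]],[[0,0,0],[0,0,0]]]'; python3 -m crank '[[[2,0,0],[0,0,0]],[[0,0,0],[0,0,0]]]' | grep -E 'force|pos'
```

```text
time_s: 6.95
tcp_pos: [0.558, 0.134, 0.1013]
tcp_rot: [0.534, 0.463, -0.532, 0.465]
ft_force: [0.5, 0.5, -0.4]
gripper_width: 0.643
tcp_pos: [0.5583, 0.134, 0.0995]
ft_force: [0.5, -0.2, -1.3]
```

```bash
python3 -m crank '[[[2,0,0],[0,0,0]],[[0,0,0],[0,0,0]]]' | grep -E 'force|pos'; python3 go.py 558 134 101 -97.6
```

```text
tcp_pos: [0.5585, 0.1341, 0.0978]
ft_force: [-0.4, 0.3, 0.2]
t 7.45 tcp [558.5 134.1  97.8] jaw -97.9 j7 -2.22 w 0.644 F [-0.4  0.3  0.2]
shift now [-3.2 -0.4  0.1] turn [-0.3 -0.  -0.3] shift after turn [-3.2 -0.5  0.1]
```

Force rises from −1.4 to ~0: the tin is at or within a millimetre or so of the bottom. Release.

```bash
python3 -m crank '[[[0,0,0],[0,0,0]],[[0,0,0],[0,0,0]],[[0,0,0],[0,0,0]]]' 66 |grep width; python3 -m crank '[[[-20,0,0],[0,0,0]],[[-50,0,0],[0,0,0]],[[-55,0,0],[0,0,0]]]'; python3 go.py 575 -141 230 -109.9
```

```text
gripper_width: 0.773
time_s: 8.2
tcp_pos: [0.5557, 0.1335, 0.2214]
tcp_rot: [-0.532, -0.464, 0.535, -0.464]
ft_force: [0.5, 0.9, 0.2]
gripper_width: 0.774
t 8.2 tcp [555.7 133.5 221.4] jaw -97.9 j7 -2.16 w 0.774 F [0.5 0.9 0.2]
shift now [ -8.   56.9 269.2] turn [12.   0.2  0.1] shift after turn [ -8.6 111.6 251.5]
```

```bash
python3 look.py w4 tin:44; python3 -m crank '[[[0,0,0],[6,0,0]],[[0,0,0],[6,0,0]],[[-4,22,50],[0,0,0]],[[-4,22,50],[0,0,0]],[[-4,22,50],[0,0,0]],[[-4,22,50],[0,0,0]],[[-4,22,50],[0,0,0]],[[0,0,0],[0,0,0]]]' 85 >/dev/null; python3 go.py 575 -141 230 -109.9; python3 look.py w5 reader:22
```

```text
tin 0.91 [274.0, 172.8, 85.2, 120.2] c [561.5 134. ] size [55.6 81.9] ang first 82.8 mean [563.4 133.8]
tin 0.46 [637.2, 167.9, 2.8, 18.0] c [571.3 -73.4] size [12.3  3.8] ang first 4.8 mean [570.9 -73.9]
t 9.3 tcp [ 576.  -145.   246.2] jaw -110.1 j7 -1.82 w 0.997 F [-0.1  0.6  0.3]
shift now [16.2 -2.4 -3.3] turn [-0.2 -0.3 -0.6] shift after turn [16.2 -2.3 -3.4]
reader 0.94 [277.5, 193.1, 77.6, 72.0] c [ 577.2 -140.1] size [60.1 61.5] ang first 70.0 mean [ 577.8 -140.3]
```

View pics/w4.png

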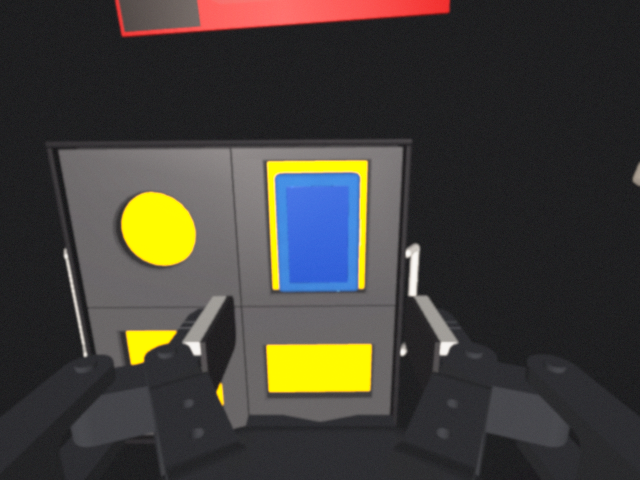

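View pics/w5.png

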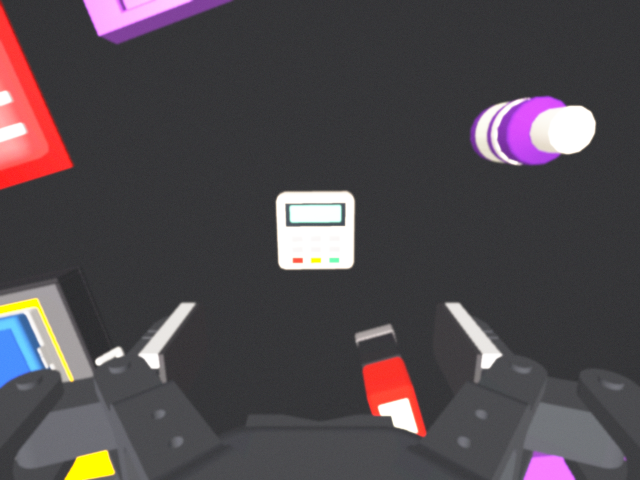

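The tin sits squarely inside its yellow margin (268–368,160–293). The reader is at (277–355,193–266).

```bash
python3 -m crank '[[[45,-2,-4],[0,-0.3,-0.5]],[[45,0,0],[0,0,0]],[[45,0,0],[0,0,0]],[[18,0,0],[0,0,0]],[[0,0,0],[0,0,0]]]' 80 >/dev/null; python3 go.py 577 -140 79 -110
```

```text
t 10.03 tcp [ 578.7 -124.1   90.4] jaw -109.1 j7 -1.88 w 0.935 F [-0.7 -0.4  1.2]
shift now [11.3  3.5 15.7] turn [ 0.9 -0.4 -0.1] shift after turn [11.4  3.8 15.5]
```

```bash
python3 -m crank '[[[-10,0,0],[0,0,0]],[[0,3,16],[0.5,0,0]],[[0,0,0],[0,0,0]]]' >/dev/null; python3 go.py 577 -140 79 -110;  python3 look.py w6 reader:22
```

```text
t 10.4 tcp [ 578.5 -141.7  105.5] jaw -109.6 j7 -1.86 w 0.931 F [0.4 0.1 0.4]
shift now [26.5 -2.3 -0.9] turn [ 0.4 -0.5 -0.5] shift after turn [26.5 -2.  -1.1]
reader 0.79 [253.8, 234.6, 136.4, 136.8] c [ 577.4 -140. ] size [59.8 64.1] ang first 70.2 mean [ 578.7 -140.6]
```

Reader not disturbed. Descend slower.

```bash
python3 -m crank '[[[13,-1,0],[0.3,-0.4,-0.4]],[[13,0,0],[0,0,0]],[[0,0,0],[0,0,0]]]' >/dev/null; python3 go.py 577 -140 79 -110; python3 -m crank '[[[0,0,0],[0,0,0]]]'>/dev/null;python3 go.py 577 -140 79 -110
```

```text
t 10.88 tcp [ 577.6 -138.6   76.9] jaw -109.8 j7 -1.88 w 0.933 F [-0.9 -0.5 -0.1]
shift now [-2.1 -0.1  1.5] turn [ 0.2 -0.1 -0. ] shift after turn [-2.1 -0.1  1.5]
t 11.0 tcp [ 577.5 -138.3   76.4] jaw -109.8 j7 -1.88 w 0.933 F [-0.   0.1 -0.9]
shift now [-2.6  0.1  1.7] turn [ 0.2 -0.1  0. ] shift after turn [-2.6  0.1  1.7]
```

```bash
python3 -m crank '[[[-3,0,1],[0,0,0]],[[0,0,0],[0,0,0]],[[0,0,0],[0,0,0]],[[0,0,0],[0,0,0]],[[0,0,0],[0,0,0]],[[0,0,0],[0,0,0]]]' 45 40 >/dev/null; python3 go.py 577 -140 79 -110; python3 -m crank '[[[-45,0,0],[0,0,0]],[[-50,0,0],[0,0,0]],[[-50,0,0],[0,0,0]],[[0,0,0],[-6.2,0,0]],[[0,0,0],[-6.2,0,0]],[[0,0,0],[0,0,0]]]' >/dev/null; python3 go.py 460 263 230 -97.5
```

```text
t 11.75 tcp [ 577.2 -139.5   80.1] jaw -109.8 j7 -1.87 w 0.689 F [-0.9 -0.1 -1.3]
shift now [ 1.1 -0.   0.6] turn [ 0.2 -0.1  0. ] shift after turn [ 1.1 -0.   0.6]
t 12.5 tcp [ 576.7 -139.5  229.3] jaw -97.1 j7 -1.63 w 0.692 F [-0.6 -0.7 -1.2]
shift now [   0.4 -165.2 -385.2] turn [ 0.4 -0.1  0.1] shift after turn [  -0.7 -168.3 -383.9]
```

```bash
python3 -m crank '[[[0,-20,-46],[0,0,0]],[[0,-20,-46],[0,0,0]],[[0,-20,-46],[0,0,0]],[[0,-20,-46],[0,0,0]],[[0,-20,-46],[0,0,0]],[[0,-20,-46],[0,0,0]],[[0,-20,-46],[0,0,0]],[[0,-20,-46],[0,0,0]]]'>/dev/null;  python3 go.py 460 263 160 -97.5; python3 -m crank '[[[0,0,0],[0,0,0]],[[0,0,0],[0,0,0]]]'>/dev/null;  python3 go.py 460 263 160 -97.5;
```

```text
t 13.5 tcp [465.2 252.5 227.6] jaw -99.0 j7 -2.46 w 0.688 F [ 1.   0.4 -1.8]
shift now [67.6 -6.5 -9.5] turn [-1.5 -0.   0.2] shift after turn [67.6 -6.5 -9.7]
t 13.75 tcp [463.  256.7 227. ] jaw -98.8 j7 -2.46 w 0.687 F [ 0.4 -0.4 -1. ]
shift now [67.1 -3.6 -5.7] turn [-1.3 -0.1  0.3] shift after turn [67.  -3.8 -5.9]
```

```bash
python3 -m crank '[[[30,-4,-6],[-1.2,0,0]],[[30,0,0],[0,0,0]],[[30,0,0],[0,0,0]],[[0,0,0],[0,0,0]]]'>/dev/null;  python3 go.py 460 263 130 -97.5; python3 -m crank '[[[0,0,0],[0,0,0]]]'>/dev/null;  python3 go.py 460 263 130 -97.5
```

```text
t 14.25 tcp [462.1 258.2 135. ] jaw -98.3 j7 -2.52 w 0.687 F [ 0.5  0.1 -1.2]
shift now [ 5.  -2.8 -4.4] turn [-0.8  0.   0.2] shift after turn [ 5.  -2.7 -4.5]
t 14.38 tcp [462.9 257.6 135.7] jaw -98.4 j7 -2.52 w 0.686 F [-0.4  0.3 -0.6]
shift now [ 5.7 -3.6 -4.9] turn [-0.9  0.   0.2] shift after turn [ 5.7 -3.6 -4.9]
```

```bash
python3 -m crank '[[[5,-3,-5],[-0.8,0,0]],[[0,0,0],[0,0,0]]]'>/dev/null;  python3 go.py 460 263 98 -97.5; python3 look.py w7
```

```text
t 14.62 tcp [461.6 263.5 132.5] jaw -97.6 j7 -2.53 w 0.686 F [-0.6  0.4 -1.4]
shift now [34.5 -1.6  0.7] turn [-0.1 -0.1  0. ] shift after turn [34.5 -1.6  0.7]
```

View pics/w7.png

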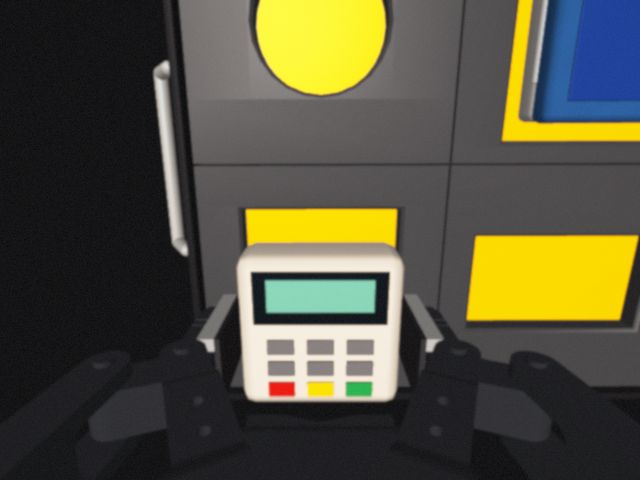

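Reader held straight at (240–401,243–400); cut-out's far edge is (246–397,209). I'll check the fit.

```bash
python3 - <<'E'
from h import *; import pickle
C=pickle.load(open('pics/C.pkl','rb'))
p=lambda uv,z:(back(C,uv,z)[:,:2]*1000).round(1)
e=np.array([.9914,-.1305])
A=p([(246,210),(397,208)],.018); B=p([(240,250),(401,249)],.076)
print(A.tolist(),A.mean(0)-37*e,B.tolist(),B.mean(0)-30*e)
E
```

```text
[[499.9, 295.1], [491.1, 221.9]] [458.8182 263.3285] [[495.7, 287.0], [488.7, 231.8]] [462.458 263.315]
```

```bash
python3 -m crank '[[[10,-2.5,0],[0,0,0]],[[10,0,0],[0,0,0]],[[8,0,0],[0,0,0]],[[0,0,0],[0,0,0]]]'>/dev/null;  python3 go.py 459 263.5 98 -97.5; python3 -m crank '[[[0,0,0],[0,0,0]]]'>/dev/null;  python3 go.py 459 263.5 98 -97.5
```

```text
t 15.18 tcp [459.2 263.6 102.8] jaw -97.7 j7 -2.55 w 0.686 F [ 0.  -0.9 -0.5]
shift now [ 4.8 -0.2  0.1] turn [-0.2 -0.1 -0. ] shift after turn [ 4.8 -0.2  0.1]
t 15.3 tcp [459.2 263.6 102.7] jaw -97.7 j7 -2.55 w 0.691 F [-0.  -0.4 -1. ]
shift now [ 4.7 -0.2  0.2] turn [-0.2 -0.1 -0. ] shift after turn [ 4.7 -0.2  0.2]
```

```bash
python3 -m crank '[[[3,0,0],[0,0,0]],[[0,0,0],[0,0,0]]]'|grep -E 'pos|force'; python3 -m crank '[[[2,0,0],[0,0,0]],[[0,0,0],[0,0,0]]]'|grep -E 'pos|force'; python3 -m crank '[[[2,0,0],[0,0,0]],[[0,0,0],[0,0,0]]]'|grep -E 'pos|force'
```

```text
tcp_pos: [0.4594, 0.2637, 0.0998]
ft_force: [-0.5, 0.6, -1.8]
tcp_pos: [0.4597, 0.2639, 0.0981]
ft_force: [-0.2, -0.9, -1.2]
tcp_pos: [0.4599, 0.2641, 0.0984]
ft_force: [0.3, 0.7, -1.4]
```

```bash
python3 -m crank '[[[1,0,0],[0,0,0]],[[0,0,0],[0,0,0]]]'|grep -E 'pos|force'; python3 -m crank '[[[0,0,0],[0,0,0]],[[0,0,0],[0,0,0]],[[0,0,0],[0,0,0]]]' 70 |grep width; python3 -m crank '[[[-20,0,0],[0,0,0]],[[-50,0,0],[0,0,0]],[[-50,0,0],[0,0,0]],[[-30,0,0],[0,0,0]],[[0,0,0],[0,0,0]]]' >/dev/null; python3 look.py w8 reader:43; python3 go.py 586 -288 250 -98; python3 -c "
import pickle
from h import *
t=trace('ink','top')[0]; print(t['bbox'])
t=trace('ink','side')"
```

```text
tcp_pos: [0.4601, 0.2642, 0.098]
ft_force: [-0.1, -0.0, 1.4]
gripper_width: 0.82
reader 0.89 [280.4, 190.9, 80.6, 76.7] c [461.5 264.5] size [60.5 61.2] ang first 82.4 mean [462.  264.3]
t 17.4 tcp [458.4 263.1 248.5] jaw -97.7 j7 -2.46 w 0.82 F [-0.2 -1.4  0.1]
shift now [ -1.3 199.8 529.2] turn [0.3 0.1 0.1] shift after turn [ -1.5 203.  528. ]
[439.8, 189.6, 23.5, 27.0]
```

Reader is flat and aligned (60.5×61.2, 82.4°). Next the ink bottle.

```bash
python3 -m crank '[[[0,20,53],[0,0,0]],[[0,20,53],[0,0,0]],[[0,20,53],[0,0,0]],[[0,20,53],[0,0,0]],[[0,20,53],[0,0,0]],[[0,20,53],[0,0,0]],[[0,20,53],[0,0,0]],[[0,20,53],[0,0,0]]]' 85 >/dev/null; python3 -m crank '[[[0,20,40],[0,0,0]],[[0,10,30],[0,0,0]],[[0,0,0],[0,0,0]],[[0,0,0],[0,0,0]]]' >/dev/null; python3 go.py 586 -288 250 -98; python3 look.py w9 ink:50
```

```text
t 19.0 tcp [ 579.8 -265.9  227.2] jaw -97.3 j7 -1.43 w 0.998 F [ 0.4  0.2 -0.3]
shift now [-23.    8.3  21.1] turn [0.7 0.1 1.8] shift after turn [-22.8   9.2  21. ]
ink 0.78 [330.8, 164.3, 71.2, 73.5] c [ 596.8 -299.1] size [53.  44.4] ang first 49.3 mean [ 597.9 -299.6]
```

View pics/w9.png

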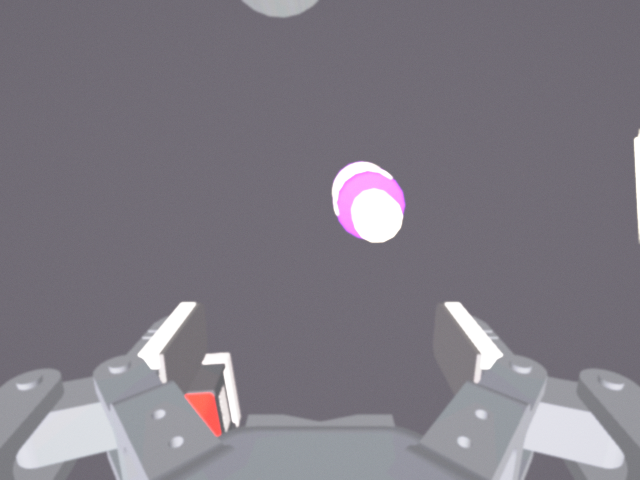

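The image is brighter now; cap top centre (376,215), body circle (371,205), still standing.

```bash
python3 - <<'E'
from h import *; import pickle
C=pickle.load(open('pics/C.pkl','rb'))
p=lambda uv,z:(back(C,uv,z)[:,:2]*1000).round(1)
print(p([(376,215)],.096),p([(371,205)],.064),p([(360,195)],.04))
E
python3 go.py 592 -297 200 -98
```

```text
[[ 599.6 -298.7]] [[ 598.2 -300.1]] [[ 600.6 -296. ]]
t 19.1 tcp [ 579.8 -265.8  227.8] jaw -97.3 j7 -1.43 w 0.995 F [ 0.7  0.  -0.2]
shift now [27.4 16.9 29.4] turn [0.7 0.1 1.8] shift after turn [27.8 16.4 29.2]
```

```bash
python3 -m crank '[[[6,12,15],[0.3,0,1]],[[6,12,15],[0.3,0,0.8]],[[0,0,0],[0,0,0]],[[0,0,0],[0,0,0]]]' >/dev/null; python3 go.py 599 -299 106 -98; python3 look.py w10 ink:60
```

```text
t 19.6 tcp [ 601.4 -299.3  214.4] jaw -97.8 j7 -1.39 w 0.994 F [-0.9  0.6  0.3]
shift now [108.4  -2.7  -0.2] turn [ 0.2  0.1 -0.2] shift after turn [108.4  -2.5   0. ]
ink 0.86 [284.9, 209.4, 70.4, 89.5] c [ 599.8 -298.9] size [58.2 41.4] ang first 6.9 mean [ 600.4 -299.5]
```

View pics/w10.png

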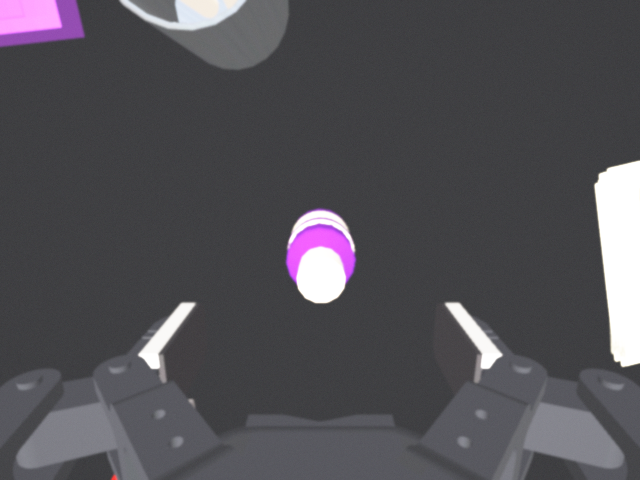

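Bottle centred between the fingers (321,275). Gentle descent.

```bash
python3 -m crank '[[[20,-1.5,0],[0,0,0]],[[20,0,0],[0,0,0]],[[20,0,0],[0,0,0]],[[0,0,0],[0,0,0]]]' >/dev/null; python3 go.py 599.5 -299 108 -98
```

```text
t 20.2 tcp [ 600.3 -298.1  152.8] jaw -97.7 j7 -1.4 w 0.993 F [-0.1 -0.6 -0.7]
shift now [44.8 -0.8  0.8] turn [ 0.3  0.1 -0.2] shift after turn [44.8 -0.6  1. ]
```

```bash
python3 -m crank '[[[20,0,1],[0.3,0,0]],[[20,0,0],[0,0,0]],[[3,0,0],[0,0,0]],[[0,0,0],[0,0,0]]]' >/dev/null; python3 go.py 599.5 -299 108 -98; python3 -m crank '[[[0,0,0],[0,0,0]],[[0,0,0],[0,0,0]],[[0,0,0],[0,0,0]],[[0,0,0],[0,0,0]],[[0,0,0],[0,0,0]],[[0,0,0],[0,0,0]],[[0,0,0],[0,0,0]],[[0,0,0],[0,0,0]]]' 28 35 >/dev/null; python3 go.py 599.5 -299 108 -98
```

```text
t 20.7 tcp [ 600.7 -299.4  106.9] jaw -98.0 j7 -1.42 w 0.992 F [ 1.  -0.4 -0.9]
shift now [-1.1 -1.2 -0.2] turn [-0.   0.1 -0.2] shift after turn [-1.1 -1.2 -0.2]
t 21.7 tcp [ 601.2 -299.7  108.5] jaw -98.0 j7 -1.42 w 0.48 F [ 0.9  0.  -1.8]
shift now [ 0.5 -1.8 -0.5] turn [-0.   0.2 -0.3] shift after turn [ 0.5 -1.8 -0.5]
```

Gripped (41 mm). Lift and carry moderately.

```bash
python3 -m crank '[[[-25,0,0],[0,0,0]],[[-35,0,0],[0,0,0]],[[-30,0,0],[0,0,0]],[[0,0,0],[0,0,0]]]' >/dev/null; python3 go.py 574 249 200 -97.5
```

```text
t 22.2 tcp [ 600.4 -299.2  199.9] jaw -98.0 j7 -1.4 w 0.48 F [ 0.3 -0.1 -1.7]
shift now [  -1.8 -102.5 -539.1] turn [-0.5  0.1 -0.2] shift after turn [-1.00e-01 -9.77e+01 -5.40e+02]
```

```bash
python3 -m crank '[[[0,-5,-25],[0,0,0]],[[0,-8,-45],[0,0,0]],[[0,-8,-45],[0,0,0]],[[0,-8,-45],[0,0,0]],[[0,-8,-45],[0,0,0]],[[0,-8,-45],[0,0,0]],[[0,-8,-45],[0,0,0]],[[0,-8,-45],[0,0,0]]]' >/dev/null; python3 go.py 574 249 200 -97.5
```

```text
t 23.2 tcp [580.   60.8 189.1] jaw -98.1 j7 -2.01 w 0.482 F [ 0.4 -0.1 -1.7]
shift now [ -10.8  -32.5 -185.5] turn [-0.6  0.1  0.5] shift after turn [ -10.9  -30.5 -185.8]
```

```bash
python3 -m crank '[[[-2,-6,-42],[0,0,0]],[[-2,-6,-42],[0,0,0]],[[-2,-6,-42],[0,0,0]],[[-2,-6,-38],[0,0,0.3]],[[0,-4,-18],[-0.3,0,0]],[[0,0,0],[0,0,0]],[[0,0,0],[0,0,0]]]' >/dev/null; python3 go.py 574 249 150 -97.5; python3 look.py w11
```

```text
t 24.07 tcp [567.5 258.3 189.3] jaw -97.1 j7 -2.32 w 0.484 F [-0.1 -1.2 -1.8]
shift now [39.2  8.3  8.2] turn [0.4 0.3 1. ] shift after turn [39.3  7.7  8.3]
```

View pics/w11.png

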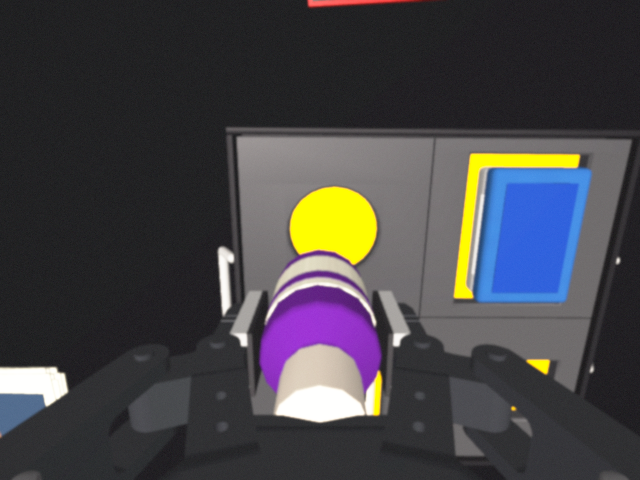

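```bash
python3 -c "
from h import *; import pickle
C=pickle.load(open('pics/C.pkl','rb'));print(back(C,[(334,227)],.018))"; python3 -m crank '[[[18,8,8],[0.3,0.3,0.9]],[[18,0,0],[0,0,0]],[[0,0,0],[0,0,0]],[[0,0,0],[0,0,0]]]' >/dev/null; python3 go.py 574.5 249 126 -97.5
```

```text
[[0.57523453 0.24748265 0.018     ]]
t 24.62 tcp [575.5 244.4 152.4] jaw -97.8 j7 -2.32 w 0.481 F [ 0.2 -0.5 -1.2]
shift now [26.4 -1.6 -4.5] turn [-0.3  0.   0. ] shift after turn [26.4 -1.6 -4.5]
```

```bash
python3 -m crank '[[[5,-1,-4],[0,0,0]],[[0,0,0],[0,0,0]]]' >/dev/null; python3 go.py 574.5 248.5 126 -97.5; python3 look.py w12
```

```text
t 24.88 tcp [575.2 249.4 148. ] jaw -97.7 j7 -2.33 w 0.479 F [ 0.2  0.5 -1. ]
shift now [22.  -0.6  1. ] turn [-0.2 -0.  -0. ] shift after turn [22.  -0.6  1. ]
```

View pics/w12.png

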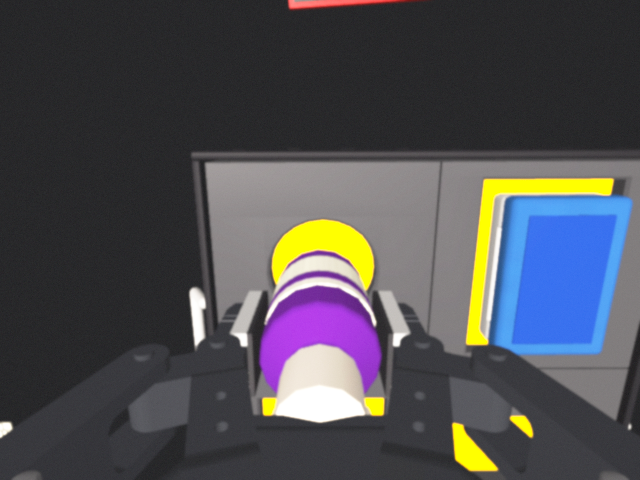

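```bash
python3 -c "
from h import *; import pickle
C=pickle.load(open('pics/C.pkl','rb'));e=np.array([.9914,-.1305]);print(back(C,[(323,220)],.018)[0,:2]*1000-28*e)"; python3 -m crank '[[[8,-0.5,0.5],[0,0,0]],[[8,0,0],[0,0,0]],[[3,0,0],[0,0,0]],[[0,0,0],[0,0,0]]]' |grep -E 'pos|force'; python3 go.py 574.5 248.5 126 -97.5;python3 -m crank '[[[1.5,0,0],[0,0,0]],[[0,0,0],[0,0,0]]]' |grep -E 'pos|force'
```

```text
[572.48333427 248.25757857]
tcp_pos: [0.5748, 0.2489, 0.1279]
ft_force: [0.1, -0.8, -1.2]
t 25.43 tcp [574.8 248.9 127.9] jaw -97.7 j7 -2.34 w 0.482 F [ 0.1 -0.8 -1.2]
shift now [ 1.9 -0.2  0.5] turn [-0.2 -0.  -0. ] shift after turn [ 1.9 -0.2  0.5]
tcp_pos: [0.5749, 0.249, 0.1266]
ft_force: [0.1, -0.4, -1.5]
```

```bash
python3 -m crank '[[[1.5,0,0],[0,0,0]],[[0,0,0],[0,0,0]]]' |grep -E 'pos|force';python3 -m crank '[[[1,0,0],[0,0,0]],[[0,0,0],[0,0,0]]]' |grep -E 'pos|force';python3 -m crank '[[[1,0,0],[0,0,0]],[[0,0,0],[0,0,0]]]' |grep -E 'pos|force'
```

```text
tcp_pos: [0.5753, 0.2491, 0.1267]
ft_force: [0.4, 0.9, -1.0]
tcp_pos: [0.5755, 0.2492, 0.1264]
ft_force: [-0.8, -0.2, -0.5]
tcp_pos: [0.5756, 0.2493, 0.1265]
ft_force: [-0.7, 0.6, -0.3]
```

It stopped at 126.5 (expected 126), so it is on the bottom. Release and rise straight.

```bash
python3 -m crank '[[[0,0,0],[0,0,0]],[[0,0,0],[0,0,0]],[[0,0,0],[0,0,0]],[[0,0,0],[0,0,0]]]' 80 |grep width; python3 -m crank '[[[-20,0,0],[0,0,0]],[[-25,0,0],[0,0,0]],[[-25,0,0],[0,0,0]],[[-40,0,0],[0,0,0]],[[0,0,0],[0,0,0]]]' >/dev/null; python3 look.py w13 ink:60; python3 go.py 435 -152 260 -92.4
```

```text
gripper_width: 0.938
ink 0.8 [288.6, 208.1, 64.9, 82.4] c [568.4 251.1] size [61.  44.8] ang first 8.9 mean [569.3 250.6]
t 27.65 tcp [574.5 248.9 241.4] jaw -97.7 j7 -2.3 w 0.938 F [-0.3  0.1 -1. ]
shift now [-19.1 -84.3 416. ] turn [-5.3 -0.  -0.1] shift after turn [ -18.6 -122.6  406.4]
```

```bash
python3 -m crank '[[[-3,0,0],[-5.3,0,0]],[[-2,-16,54],[0,0,0]],[[-2,-16,54],[0,0,0]],[[-2,-16,54],[0,0,0]],[[-2,-16,54],[0,0,0]],[[-2,-16,54],[0,0,0]],[[-2,-16,54],[0,0,0]],[[-2,-16,54],[0,0,0]]]' 85 >/dev/null; python3 -m crank '[[[-2,-10,28],[0,0,0]],[[0,0,0],[0,0,0]],[[0,0,0],[0,0,0]]]' >/dev/null; python3 go.py 435 -152 260 -92.4; python3 look.py w14 stamp:85
```

```text
t 29.02 tcp [ 427.  -163.8  254. ] jaw -92.2 j7 -1.38 w 0.992 F [ 0.1  0.8 -0.5]
shift now [ -6.    7.5 -12.1] turn [ 0.2 -0.1  0.8] shift after turn [ -6.    7.5 -12.1]
stamp 0.94 [273.8, 166.0, 56.3, 117.3] c [ 439.3 -153.1] size [33.8 77.3] ang first 87.8 mean [ 439.9 -153.5]
```

View pics/w14.png

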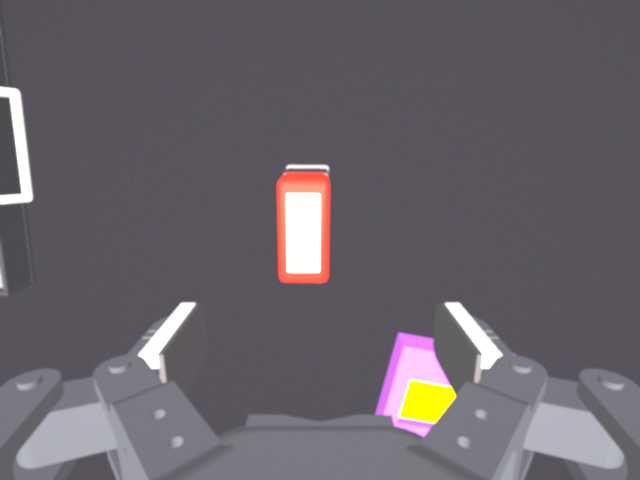

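View pics/w13.png

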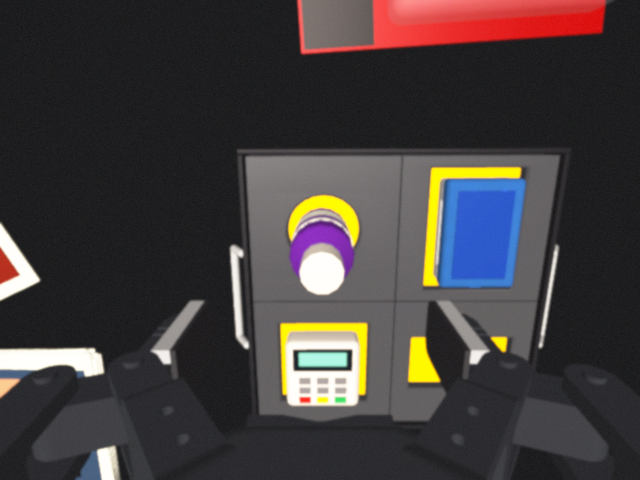

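Ink stands in its circle, reader and tin are in theirs (w13). The stamp's label is at (285–321,193–273) in w14, straight with the jaws.

```bash
python3 - <<'E'
from h import *; import pickle
C=pickle.load(open('pics/C.pkl','rb'))
im=cv2.imread('pics/w14.png').astype(int); m=np.zeros(im.shape[:2],bool); m[180:290,270:340]=(im.min(2)>150)[180:290,270:340]
n,l,st,ce=cv2.connectedComponentsWithStats(m.astype(np.uint8)); k=1+st[1:,4].argmax(); v,u=np.nonzero(l==k)
P=back(C,np.c_[u,v],.09)[:,:2]*1000; print(st[k],P.mean(0),cv2.minAreaRect(P.astype(np.float32)))
E
```

```text
[ 284  192   38   82 2976] [ 435.52470112 -153.111127  ] ((434.58306884765625, -153.05093383789062), (22.96019744873047, 52.87091827392578), 87.41082000732422)
```

```bash
python3 -m crank '[[[15,8,-10],[0.3,0,0.8]],[[25,0,0],[0,0,0]],[[25,0,0],[0,0,0]],[[0,0,0],[0,0,0]],[[0,0,0],[0,0,0]]]' >/dev/null; python3 go.py 435 -153 122 -92.6;
```

```text
t 29.75 tcp [ 438.5 -147.9  188. ] jaw -91.9 j7 -1.43 w 0.995 F [ 0.8 -0.7  0.5]
shift now [66.  -3.5  5.4] turn [ 0.7 -0.1 -0.2] shift after turn [66.  -3.3  5.3]
```

```bash
python3 -m crank '[[[10,-3,5],[0.6,0,0]],[[20,0,0],[0,0,0]],[[20,0,0],[0,0,0]],[[14,0,0],[0,0,0]],[[0,0,0],[0,0,0]]]' >/dev/null; python3 go.py 435 -153 122 -92.6;
```

```text
t 30.38 tcp [ 436.8 -154.3  124. ] jaw -92.6 j7 -1.45 w 0.993 F [-0.  -1.  -0.9]
shift now [ 2.  -1.8 -1.2] turn [-0.  -0.  -0.5] shift after turn [ 2.  -1.8 -1.2]
```

```bash
python3 -m crank '[[[1,-1.5,-1],[0,0,-0.4]],[[0,0,0],[0,0,0]],[[0,0,0],[0,0,0]],[[0,0,0],[0,0,0]],[[0,0,0],[0,0,0]],[[0,0,0],[0,0,0]],[[0,0,0],[0,0,0]],[[0,0,0],[0,0,0]]]' 18 45 >/dev/null; python3 go.py 435 -153 122 -92.6; python3 -m crank '[[[-30,0,0],[0,0,0]],[[-45,0,0],[0,0,0]],[[-45,0,0],[0,0,0]],[[0,0,0],[0,0,0]]]' >/dev/null; python3 go.py 445 148.5 240 -7.5
```

```text
t 31.38 tcp [ 435.8 -153.5  124.5] jaw -92.7 j7 -1.46 w 0.37 F [ 0.2  0.9 -0.7]
shift now [ 2.5 -0.8 -0.5] turn [-0.1  0.  -0.2] shift after turn [ 2.5 -0.8 -0.5]
t 31.88 tcp [ 435.  -153.3  247.1] jaw -92.6 j7 -1.42 w 0.37 F [ 0.1  0.8 -2.9]
shift now [   7.3   -3.9 -301.9] turn [-85.1  -0.   -0.1] shift after turn [  7.1 300.5 -29.5]
```

```bash
python3 -m crank '[[[0,0,0],[-10.6,0,0]],[[0,0,0],[-10.6,0,0]],[[0,0,0],[-10.6,0,0]],[[0,0,0],[-10.6,0,0]],[[0,0,0],[-10.6,0,0]],[[0,0,0],[-10.6,0,0]],[[0,0,0],[-10.6,0,0]],[[0,0,0],[-10.6,0,0]]]' >/dev/null; python3 go.py 445 148.5 240 -7.5
```

```text
t 32.88 tcp [ 430.2 -151.9  237.9] jaw -6.5 j7 0.02 w 0.369 F [ 0.2  0.7 -1.5]
shift now [ -0.7 300.1 -19.2] turn [ 1.  -0.7 -0.2] shift after turn [ -2.1 299.7 -24.5]
```

```bash
python3 -m crank '[[[0,48,-4],[0.5,-0.3,0]],[[0,48,-4],[0.4,-0.3,0]],[[0,48,-4],[0,0,0]],[[0,48,-4],[0,0,0]],[[0,48,-4],[0,0,0]],[[0,48,-4],[0,0,0]],[[0,10,0],[0,0,0]],[[0,0,0],[0,0,0]]]' >/dev/null; python3 go.py 445 148.5 175 -7.5
```

```text
t 33.88 tcp [439.2 153.5 230. ] jaw -7.4 j7 -0.73 w 0.368 F [-0.3 -0.5 -1.4]
shift now [54.9 -4.4  7.2] turn [ 0.1 -0.8 -0.2] shift after turn [55.  -4.2  6.4]
```

```bash
python3 -m crank '[[[15,-4,6],[0,-0.7,0]],[[20,0,0],[0,0,0]],[[20,0,0],[0,0,0]],[[0,0,0],[0,0,0]],[[0,0,0],[0,0,0]]]' >/dev/null; python3 go.py 444.5 149 142 -7.5; python3 look.py w15; python3 - <<'E'
from h import *; import pickle
C=pickle.load(open('pics/C.pkl','rb')); im=cv2.imread('pics/w15.png'); h=cv2.cvtColor(im,cv2.COLOR_BGR2HSV)
m=((abs(h[...,0].astype(int)-29)<8)&(h[...,1]>120)&(h[...,2]>100)).astype(np.uint8)
n,l,st,ce=cv2.connectedComponentsWithStats(m)
for k in range(1,n):
    if st[k,4]>60:
        v,u=np.nonzero(l==k); P=back(C,np.c_[u,v],.018)[:,:2]*1000; print(st[k],P.min(0).round(),P.max(0).round())
E
```

```text
t 34.5 tcp [444.2 140.8 171.8] jaw -7.9 j7 -0.78 w 0.368 F [-0.4  0.7 -1.3]
shift now [29.8  8.2 -0.7] turn [-0.4 -0.3  0. ] shift after turn [29.8  8.2 -0.8]
[ 247    0  145  101 3703] [420. 222.] [499. 280.]
[261   0  13  20 247] [432. 270.] [439. 279.]
[ 492    0   90   80 1417] [550. 221.] [597. 262.]
[ 279  168   83   61 3381] [423. 152.] [475. 193.]
[ 432  180  171  112 3358] [511. 104.] [612. 174.]
```

View pics/w15.png

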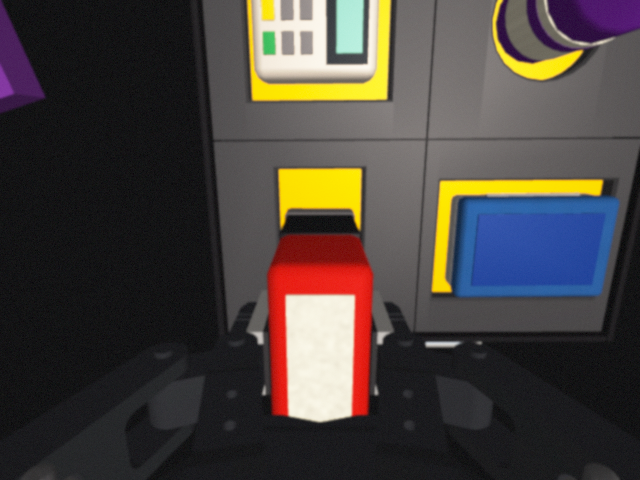

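Stamp straight over its slim cut-out, whose far edge is (279–361,168). That was my last view, so from here I measure.

```bash
python3 - <<'E'
from h import *; import pickle
C=pickle.load(open('pics/C.pkl','rb')); A=back(C,[(279,168.5),(361,168)],.018)[:,:2]*1000; print(A,A.mean(0)-42*np.array([.1305,.9914]))
F=back(C,[(287,211),(354,211)],.171-.1235+.012)[:,:2]*1000; print('foot far top edge',F,F.mean(0)-35*np.array([.1305,.9914]))
E
python3 -m crank '[[[6,7.5,0],[-0.3,-0.3,0]],[[0,0,0],[0,0,0]],[[0,0,0],[0,0,0]]]' >/dev/null; python3 go.py 444.5 149 142 -7.5
```

```text
[[427.88778548 193.45599645]
 [474.69044176 187.28906786]] [445.80811362 148.73373216]
foot far top edge [[433.30757098 175.65757259]
 [465.40633133 171.24702526]] [444.78945115 138.75329893]
t 34.92 tcp [446.  148.9 166.8] jaw -7.6 j7 -0.81 w 0.369 F [ 0.4 -0.4 -1.3]
shift now [24.7 -0.1 -1.6] turn [-0.1  0.2  0. ] shift after turn [24.8 -0.1 -1.5]
```

```bash
python3 -m crank '[[[8,1,-1],[0,0,0]],[[8,0,0],[0,0,0]],[[5,0,0],[0,0,0]],[[0,0,0],[0,0,0]]]' >/dev/null; python3 go.py 445.2 149.5 142 -7.5; for i in 1 ; do python3 -m crank '[[[2,0,0],[0,0,0]],[[0,0,0],[0,0,0]]]' |grep -E 'pos|force'; done
```

```text
t 35.42 tcp [444.9 150.  144. ] jaw -7.5 j7 -0.84 w 0.368 F [-0.1 -0.1 -2.9]
shift now [ 2.  -0.5  0.4] turn [-0.   0.2  0. ] shift after turn [ 2.  -0.5  0.4]
tcp_pos: [0.4453, 0.1501, 0.1426]
ft_force: [0.8, -0.1, -2.4]
```

```bash
python3 -m crank '[[[1.5,0,0],[0,0,0]],[[0,0,0],[0,0,0]]]' |grep -E 'pos|force'; python3 -m crank '[[[1.5,0,0],[0,0,0]],[[0,0,0],[0,0,0]]]' |grep -E 'pos|force'; python3 -m crank '[[[1,0,0],[0,0,0]],[[0,0,0],[0,0,0]]]' |grep -E 'pos|force'
```

```text
tcp_pos: [0.4456, 0.1501, 0.1429]
ft_force: [-0.3, -0.0, -2.3]
tcp_pos: [0.4459, 0.1501, 0.1427]
ft_force: [0.3, 0.1, -2.0]
tcp_pos: [0.446, 0.15, 0.1426]
ft_force: [-0.6, 0.6, -0.4]
```

On the bottom (142.6 vs 142.3 expected). Release, rise, and check numerically.

```bash
python3 -m crank '[[[0,0,0],[0,0,0]],[[0,0,0],[0,0,0]],[[0,0,0],[0,0,0]],[[0,0,0],[0,0,0]]]' 75 |grep -E 'width|pos'; python3 -m crank '[[[-15,0,0],[0,0,0]],[[-25,0,0],[0,0,0]],[[-30,0,0],[0,0,0]],[[-40,0,0],[0,0,0]],[[-30,0,0],[0,0,0]],[[0,0,0],[0,0,0]]]' >/dev/null; python3 go.py 446 150 280 -7.5; python3 look.py w16 stamp:108 tin:44 reader:43 ink:80
python3 - <<'E'
from h import *; import pickle
C=pickle.load(open('pics/C.pkl','rb'))
im=cv2.imread('pics/w16.png').astype(int); r=[x for x in trace('stamp','wrist')][0]['region']; m=r&(im.min(2)>110)
n,l,st,ce=cv2.connectedComponentsWithStats(m.astype(np.uint8)); k=1+st[1:,4].argmax(); v,u=np.nonzero(l==k)
P=back(C,np.c_[u,v],.108)[:,:2]*1000; print(st[k],P.mean(0),cv2.minAreaRect(P.astype(np.float32)))
E
```

```text
tcp_pos: [0.4464, 0.15, 0.1422]
gripper_width: 0.875
t 37.67 tcp [445.  151.2 291.2] jaw -7.5 j7 -0.69 w 0.884 F [ 0.9 -0.6  0.6]
shift now [11.2 -1.   1.1] turn [-0.   0.5  0. ] shift after turn [11.2 -1.   1.2]
stamp 0.23 [276.7, 33.4, 77.6, 83.0] c [457.7 254.5] size [48.  47.4] ang first 81.8 mean [457.8 255.3]
tin 0.69 [401.6, 188.6, 102.4, 67.9] c [558.2 135.9] size [58.8 85.7] ang first 82.7 mean [558.  136.8]
reader 0.81 [277.4, 33.5, 78.0, 82.5] c [458.7 264.2] size [59.6 60.3] ang first 82.5 mean [458.8 264.9]
ink 0.61 [430.4, 31.2, 96.4, 69.9] c [567.9 250. ] size [68.9 40.9] ang first 10.4 mean [567.5 249.7]
[ 276   31   78   85 5794] [457.68239384 255.3300233 ] ((457.9044189453125, 254.86888122558594), (47.47088623046875, 46.96797180175781), 82.45062255859375)
```

The net took the reader for the stamp here (score 0.23), so I find the red cap by colour, then back the arm away and check from the top and side cameras.

```bash
python3 - <<'E'
from h import *; import pickle
C=pickle.load(open('pics/C.pkl','rb'))
im=cv2.imread('pics/w16.png'); h=cv2.cvtColor(im,cv2.COLOR_BGR2HSV); H,S,V=[h[...,i].astype(int) for i in range(3)]
red=(((H<8)|(H>172))&(S>140)&(V>80)).astype(np.uint8)
n,l,st,ce=cv2.connectedComponentsWithStats(red)
for k in range(1,n):
    if st[k,4]>150:
        v,u=np.nonzero(l==k); P=back(C,np.c_[u,v],.1)[:,:2]*1000; print('red',st[k],P.mean(0).round(),np.round(cv2.minAreaRect(P.astype(np.float32))[1]),cv2.minAreaRect(P.astype(np.float32))[0::2])
w=np.zeros_like(red); w[100:470,240:420]=((S<60)&(V>150))[100:470,240:420]
n,l,st,ce=cv2.connectedComponentsWithStats(w)
for k in range(1,n):
    if st[k,4]>150:
        v,u=np.nonzero(l==k); P=back(C,np.c_[u,v],.108)[:,:2]*1000; print('white',st[k],P.mean(0).round(),cv2.minAreaRect(P.astype(np.float32)))
E
python3 -m crank '[[[-10,0,0],[0,0,0]],[[0,-50,0],[0,0,0]],[[0,-50,0],[0,0,0]],[[0,-50,0],[0,0,0]],[[0,-50,0],[0,0,0]],[[0,-50,0],[0,0,0]],[[0,-50,0],[0,0,0]],[[0,0,0],[0,0,0]]]' ; python3 - <<'E'
from h import *
C={n:cam(n) for n in('top','side')}
for n in C: save(read_camera(n),n+'9')
for n in C:
    for t,z,zt in [('tin',18,44),('reader',18,43),('ink',18,114),('stamp',18,108),('pencup',0,150),('blister',0,33)]:
        for r in trace(t,n)[:1]: print(n,t,round(r['score'],2),np.round(r['bbox']).tolist())
# expected bboxes
a=np.radians(-7.5); e=np.array([np.cos(a),np.sin(a)]); f=np.array([-e[1],e[0]])
for t,c,hx,hy,z1 in [('tin',(559,134),41,28,44),('reader',(459.5,263.5),30,30,43),('ink',(574.5,248.5),17,17,114),('stamp',(445.5,149),17,35,108)]:
    P=np.array([[*(np.array(c)+i*hx*e+j*hy*f),z] for i in(-1,1) for j in(-1,1) for z in(18,z1)])/1000
    for n in C:
        q=proj(C[n],P); print('expect',n,t,np.r_[q.min(0),np.ptp(q,0)].round().tolist())
E
```

```text
red [ 571   59   69  241 8369] [647. 143.] [163.  50.] ((653.88232421875, 158.01974487304688), 87.9210205078125)
red [ 297  187   48  103 2286] [449. 152.] [75. 34.] ((447.30523681640625, 148.2128143310547), 82.40560913085938)
white [279 100  74  15 931] [454. 236.] ((455.9003601074219, 235.97593688964844), (8.271312713623047, 45.6022834777832), 82.51823425292969)
white [ 388  100   32   49 1372] [511. 219.] ((510.5987548828125, 218.3076171875), (29.063060760498047, 20.01610565185547), 82.51582336425781)
white [ 306  208   30   71 2074] [447. 148.] ((447.372802734375, 147.51400756835938), (50.02021789550781, 19.80481719970703), 81.92306518554688)
white [335 286  82   6 466] [483. 109.] ((481.9488525390625, 109.61735534667969), (3.818235397338867, 57.72118377685547), 82.251708984375)
time_s: 38.98
tcp_pos: [0.4044, -0.1547, 0.2996]
tcp_rot: [0.045, 0.705, -0.045, 0.706]
ft_force: [-1.0, 1.0, -0.9]
gripper_width: 0.877
top tin 0.55 [236.0, 206.0, 29.0, 36.0]
top ink 0.86 [179.0, 204.0, 25.0, 26.0]
top stamp 0.68 [232.0, 205.0, 32.0, 40.0]
top pencup 0.87 [407.0, 96.0, 50.0, 56.0]
top blister 0.6 [197.0, 102.0, 102.0, 64.0]
side tin 0.61 [265.0, 270.0, 49.0, 38.0]
side reader 0.84 [284.0, 339.0, 46.0, 44.0]
side ink 0.67 [241.0, 298.0, 24.0, 50.0]
side stamp 0.93 [325.0, 270.0, 31.0, 62.0]
side pencup 0.68 [268.0, 104.0, 28.0, 67.0]
side blister 0.82 [133.0, 220.0, 118.0, 96.0]
expect top tin [231.0, 203.0, 32.0, 42.0]
expect side tin [261.0, 266.0, 52.0, 44.0]
expect top reader [169.0, 256.0, 35.0, 32.0]
expect side reader [283.0, 335.0, 48.0, 49.0]
expect top ink [175.0, 202.0, 29.0, 26.0]
expect side ink [235.0, 291.0, 31.0, 54.0]
expect top stamp [217.0, 265.0, 42.0, 23.0]
expect side stamp [322.0, 269.0, 37.0, 64.0]
```

The side camera agrees with the expected boxes for all four pieces. The wrist look puts the stamp at ≈(447,148), standing, at 82°. Handing in.

```bash
python3 -c "
from station import *
print(sign_off(), read_state()['time_s'])"
```

```text
the job is handed in; nothing more can be done
the job is handed in; nothing more can be done
```

All four pieces are packed in the grey tray and the job is handed in. I placed the tin first, then the reader, the ink bottle (kept upright) and the stamp. The clock stood at about 39–40 s of the 112 s allowed. I gripped nothing but the four pieces.

**Last checks**
- **Seating:** The reader, bottle and stamp stopped at the height where they meet the bottom. For the tin I saw only a small change in force before letting go. From the wrist camera the tin and reader then measured flat and square, and the bottle stood upright in its circle. The stamp's label sat about 2 mm from the middle of its cut-out and was aligned with it.
- **Side camera:** At the end all four pieces showed within a few pixels of where they should be.
- **Bystanders:** The pen cup and glove were within about 4 pixels of their first places in the top view. I did not view a picture of them at the end.

**Checks that disagreed**
- The network missed the reader in the last top picture and took the tin for the stamp there.
- In the last wrist picture it took the reader for the stamp, with a low score of 0.23. I measured the stamp by colour in that picture and by the side camera instead.
- I had used all 16 picture views before the stamp was set down, so I checked the stamp and the finished tray only by measurement.

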